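# Lock a food-stock crate with the T-head key

### The job

Lock the lid of the green stock crate with the orange T-head key: take the key from its rack, lower its T-head lengthwise through the slot in the lid until the key's flange rests on the lid, then give it a quarter turn, either way, so that the head lies square across the slot underneath. Let go and leave the blue key, which belongs to another crate, standing in the rack.

Things in the scene. Friction and masses are not known exactly. Their poses are not given: they have to be found in the camera images.
- orange_key_grip (a point): Centre of the orange key's flat grip blade (50 x 14 mm, 46 high), ~140 g. Below the blade: round flange 60 mm across, 6 thick; steel shank 14 mm across, 21 long; T-head bar 50 x 10 mm, 10 high. Point is 23 mm above the flange's top, 60 above the head's bottom. x: along blade and T-head alike; y: across the blade (14 mm, pinch here); z up. Stands in either rack pocket: lift 40 mm to clear.
- blue_key_grip (a point): The same point of the blue key, the same in shape and size as the orange key but with blue flange and blade, standing in the rack's other pocket. It belongs elsewhere: leave it there.
- rack: White block that holds both keys, fixed, 220 mm (x) x 85 mm (y), 40 mm high; origin at the centre of its underside, z up. Its two pockets lie 52 mm either side of the centre along x. The keys stand with blades along x (within 4 degrees), flanges resting on its top, heads hidden in the pockets with about 5 mm of play.
- slot (a point): Centre of the slot, on the lid's top face. Green crate with white lid, 300 x 200 mm, 120 high, fixed, hollow. Slot 66 x 26 mm in a flush dark steel frame, right through the 14 mm lid, 80 mm free below. x: along the slot and the crate's long side; z up. With the key home its flange lies on the lid, its grip point is 29 mm above this point, and its T-head is 7 mm clear below the lid, free to turn.
Not all that is in view belongs to the job. Of the things shaped like the part that bears orange_key_grip, the orange one is meant.

How it is judged:
On the way:
1. the orange key's T-head has gone down lengthwise through the slot, below the lid (z of orange_key_grip in the frame of slot below 0.038 m and horizontal distance between orange_key_grip and slot below 0.02 m and angle between the x axis of orange_key_grip and the x axis of slot, either way round below 0.5 rad), for 0.1 s.
At the end, for the whole second after the job is handed in: The orange key is released, its flange resting on the lid (within 4 mm), upright within 8 degrees, within 20 mm of the slot's centre and turned across the slot (within 20 degrees of square); the blue key stands in its pocket within 15 mm of where it was (z of orange_key_grip in the frame of slot between 0.024 and 0.033 m and horizontal distance between orange_key_grip and slot below 0.02 m and angle between the x axis of orange_key_grip and the x axis of slot, either way round above 1.22 rad and angle between orange_key_grip's own z axis and vertical below 0.15 rad and distance of blue_key_grip from where it was at the start of the episode below 0.015 m); the robot touches nothing.
It fails at once if the blue key is moved more than 15 mm from where it stood in the rack (distance of blue_key_grip from where it was at the start of the episode above 0.015 m).
It also fails if it takes over 46 s, if anything falls off the work surface, if the arm or the gripper's body presses on something with over 40 N, if the wrist force passes 120 N, or if a joint passes its speed limit or range.

### The arm

A 7-joint arm with a two-finger parallel gripper is mounted at the origin on the work surface. World frame = base frame: x ahead of the robot, y to its left, z up, the work surface at z = 0. Lengths are in m, angles in rad, forces in N, time in s.
With the tool pointing down it reaches from about 0.425 to 0.875 m from the base axis. Payload 4.7 kg.
Tool frame: the origin (TCP) lies on the centre line of the jaws, within the pads' length; the fingertips stand ctrl.tip_reach ahead of it and the grasp point (between the pads) lies 5 mm behind it (ctrl.tip_reach is the distance from the TCP to the fingertips, in m); z points along the fingers, y is the direction in which the jaws open and shut (so a half turn about z gives the same grasp; the last joint's range is limited). The gripper opens to 87 mm and grips with 3 to 60 N. Pads are 19 mm wide; open, the fingers measure 117 mm over their backs; the gripper's body (75 mm by 190 mm) begins 51 mm behind the grasp point.
Start: joints at [1.179, 0.321, -0.07, 1.45, 0.023, 1.371, -0.057], TCP at [0.257, -0.597, 0.237] pointing down, gripper open.
Joint ranges: [-2.86, 2.86], [-0.3, 2.09], [-1.38, 1.24], [0.06, 2.45], [-1.56, 4.7], [0.09, 2.05], [-2.69, 2.69]. Speed limits (rad/s): [2.57, 2.57, 3.14, 3.14, 3.14, 3.14, 3.14].

### API

Orientations are given as a 3x3 rotation matrix whose columns are the frame's x, y, z axes.
In Python, from bench import sensors, cams, ctrl gives the robot as it stands. The module is installed in compiled form; this text tells all that it offers.
- The arm moves only by the tool move_arm, never from a script. Its argument "moves" is a list of rows, each a list of 5 numbers: the shift along the world's x, y, z in units of 30 mm (1.0 is 30 mm), then the turn about the world's z in units of 5 degrees (1.0 is 5 degrees), then the finger opening in mm, from 0 to 87. In form: [[tx, ty, tz, yaw, jaw], ...]. A call has 1 to 8 rows; each row shifts and turns the commanded pose from where the row before left it; what a row does not reach is not made up. A row lasts 1/8 s, in which the tool goes at most 62.5 mm and 10.7 degrees, less where a joint would pass 70% of its speed; a pose out of reach is approached as far as the arm can. A call is refused whole if a number of a shift passes 1 or a number of a turn 1, either way. A call with a gripper value outside its range is refused whole. The fingers move at their own pace and stop on an object; "force" is the grip in N (left out, the last holds). Time passes only in rows, so rows that do not move let the fingers close. It gives the time, the measured TCP pose, the force and the opening at its end, in the units of the state.
- sensors.state(): the state, without advancing time (a new reading comes with each control period).
- cams.snapshot(name): name is "scene" or "side" or "wrist"; returns (picture, depth): 384x512x3 uint8, blue, green, red; 384x512 float32, m along the optical axis (not along the pixel's ray), 0 where there is no reading.
- cams.get_calibration(name): a dict with "vfov" (degrees; the focal length in pixels is half the picture's height over the tangent of half this angle, whatever the lens; pixels are square), "cx", "cy" (the principal point, pixels), "D" ([k1, k2, p1, p2, k3] as OpenCV has them; the pictures are not rectified), "R" (3x3) and "t" (3): a world point X has camera coordinates R X + t. Camera axes: x right, y down, z forward; pixel columns grow to the right and rows downward; lengths in m; the calibration is good to about 2 mm. A picture is of the moment at which its call begins: read the wrist's pose just before it. get_calibration takes no time and is no camera call; for the wrist camera it gives the pose at the moment of the call.
- ctrl.job_done(): hands the job in, once; it reports no verdict.
Trained networks look in the newest picture that a camera, given by its name, has taken for a name from the list of things; names that differ only in an ending like _2 or _b are one class to them, and where a whole thing is asked for, a point or a joint stands for the part that bears it (a point fixed in the world has none). Each returns a list of dicts, best first, with "conf" (0 to 1); they miss things now and then, are a little off and sometimes report something else, mostly with a low value. They report only what shows in the picture. A call takes as long as a camera call. They do not tell look-alikes from the thing itself.
- cams.boxes_of(label, camera): "box" ([left, top, right, bottom] in pixels, round what is visible of it).
The state is a dict: "time_s": time; "q": joint angles; "qvel": joint speeds; "joint_efforts": joint torques, N m; "position": TCP position; "tool_rot": TCP orientation; "contact_force": force on the tool from outside, world axes, zero at the start; "moment": the same for the moment, N m; "width": finger opening in m.
Only numpy, scipy, OpenCV 4.12 (cv2) and the standard library are available. Lean on these libraries where they do the work, as an engineer would, in place of code of your own. Each camera call takes 0.05 s, during which the arm holds its last target.

## Working session

There is one attempt and no reset: what is moved stays moved. The work goes in short steps, Python scripts to look and compute and a tool call to move; the robot and the scene stay as the last step left them, time stands still between calls to the robot, and variables do not carry over. Pictures are saved under pics/ and viewed, and the job is handed in when it is done.

Besides the shell and the picture viewer there is one more tool, called after "Call:" by a JSON object that holds its "op" and its "data". move_arm: Moves the arm, as the interface text tells. Its arguments: {"type":"object","properties":{"moves":{"type":"array","items":{"type":"array","items":{"type":"number"}}},"force":{"type":"number"}},"required":["moves"]}

```bash
mkdir -p pics
cat > h.py <<'E'
import numpy as np, cv2
from bench import sensors, cams, ctrl
def snap(name):
    c=cams.get_calibration(name); im,d=cams.snapshot(name); return im,d,c
def K(c):
    f=192/np.tan(np.radians(c['vfov']/2)); return np.array([[f,0,c['cx']],[0,f,c['cy']],[0,0,1.]])
def cloud(d,c,mask=None):
    if mask is None: mask=d>0
    v,u=np.nonzero(mask&(d>0)); z=d[v,u]
    n=cv2.undistortPoints(np.stack([u,v],1).astype(np.float64).reshape(-1,1,2),K(c),np.array(c['D'],float)).reshape(-1,2)
    P=np.c_[n*z[:,None],z]
    R=np.array(c['R']);t=np.array(c['t'])
    return (P-t)@R,u,v
def st():
    s=sensors.state(); print(s['time_s'],np.round(s['position'],4),np.round(s['tool_rot'],3).tolist(),s['width'],np.round(s['contact_force'],1)); return s
E
python3 - <<'E'
from h import *
s=st(); print(ctrl.tip_reach)
for n in ['scene','side','wrist']:
    im,d,c=snap(n); cv2.imwrite(f'pics/{n}0.png',im); np.savez(f'{n}0.npz',im=im,d=d,**{k:np.array(v) for k,v in c.items()})
    for l in ['orange_key_grip','blue_key_grip','rack','slot']:
        print(n,l,[(np.round(b['box']).tolist(),round(b['conf'],2)) for b in cams.boxes_of(l,n)][:4])
E
```

```text
0.0 [ 0.2563 -0.5968  0.2355] [[0.919, 0.395, -0.001], [0.395, -0.919, 0.002], [-0.0, -0.002, -1.0]] 0.0873259256956545 [-0.6 -0.6 -0.7]
0.014
scene orange_key_grip [([84.0, 166.0, 107.0, 203.0], 0.87), ([125.0, 215.0, 147.0, 244.0], 0.82), ([146.0, 260.0, 168.0, 294.0], 0.82), ([85.0, 276.0, 119.0, 307.0], 0.72)]
scene blue_key_grip [([163.0, 194.0, 192.0, 226.0], 0.77)]
scene rack [([103.0, 192.0, 210.0, 265.0], 0.73)]
scene slot [([292.0, 89.0, 432.0, 186.0], 0.93)]
side orange_key_grip [([237.0, 153.0, 255.0, 178.0], 0.79), ([277.0, 155.0, 288.0, 171.0], 0.68), ([322.0, 155.0, 336.0, 177.0], 0.68), ([248.0, 141.0, 264.0, 164.0], 0.63)]
side blue_key_grip [([265.0, 164.0, 283.0, 188.0], 0.8)]
side rack [([259.0, 161.0, 293.0, 204.0], 0.78)]
side slot [([149.0, 205.0, 301.0, 350.0], 0.65)]
wrist orange_key_grip []
wrist blue_key_grip []
wrist rack []
wrist slot []
```

View pics/scene0.png

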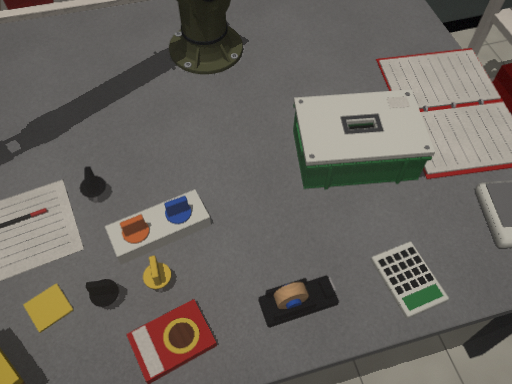

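View pics/side0.png

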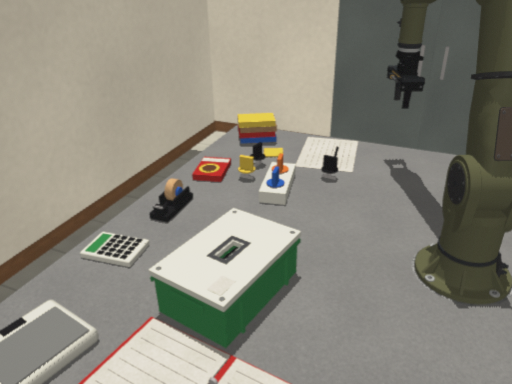

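```bash
python3 -c "
import cv2
im=cv2.imread('pics/scene0.png')[150:320,60:230]
cv2.imwrite('pics/crop0.png',cv2.resize(im,None,fx=3.5,fy=3.5,interpolation=cv2.INTER_CUBIC))"
```

```text
(no output)
```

View pics/crop0.png

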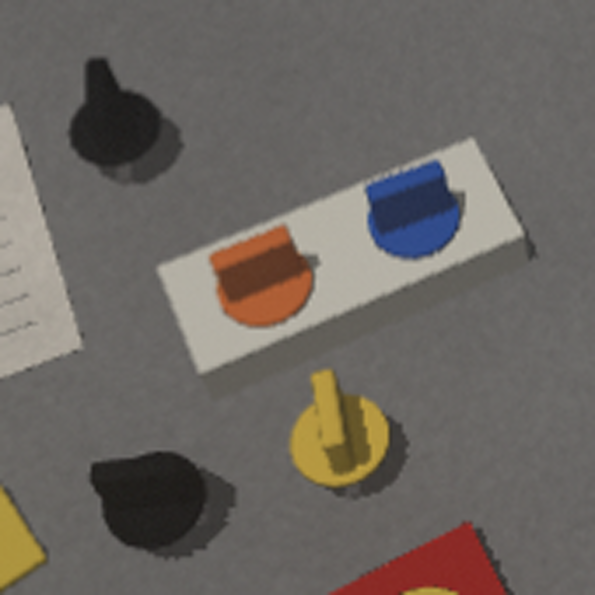

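The scene picture shows these candidates: black (92,185), orange (135,228), blue (178,210), yellow (157,272) and black (103,291). The enlarged crop confirms that the one at (135,228), in the rack's left pocket, is the orange key. The slot is at (361,124). Next I'll measure both.

```bash
cat > meas.py <<'E'
from h import *
def load(n):
    z=np.load(n+'.npz'); return z['im'],z['d'],{k:z[k] for k in ['vfov','cx','cy','D','R','t']}
def rect(P): 
    r=cv2.minAreaRect(P[:,:2].astype(np.float32)); b=cv2.boxPoints(r); e=b[1]-b[0]; e2=b[2]-b[1]
    if np.linalg.norm(e2)>np.linalg.norm(e): e=e2
    return np.round(r[0],4),np.round(r[1],4),round(np.degrees(np.arctan2(e[1],e[0]))%180,1)
E
python3 - <<'E'
from meas import *
for n in ['scene0','side0']:
    im,d,c=load(n); hsv=cv2.cvtColor(im,cv2.COLOR_BGR2HSV)
    P,u,v=cloud(d,c); H=hsv[v,u].astype(int)
    cam=-c['R'].T@c['t']; print(n,'cam',cam.round(3))
    reg=(u>100)&(u<215)&(v>185)&(v<265) if n[1]=='c' else (u>255)&(u<300)&(v>145)&(v<210)
    rb=(H[:,0]>100)&(H[:,0]<130)&(H[:,1]>120)&reg
    ro=((H[:,0]<16))&(H[:,1]>130)&reg
    wh=(H[:,1]<50)&(H[:,2]>130)&reg
    for nm,m in [('orange',ro),('blue',rb)]:
        Q=P[m]; z=Q[:,2]; print(nm,m.sum(),'zpct',np.percentile(z,[2,20,50,80,98]).round(3))
        print(' top',rect(Q[z>0.083]),(z>.083).sum(),' flange',rect(Q[(z<.056)&(z>.036)]))
    Q=P[wh]; t=Q[np.abs(Q[:,2]-.04)<.012]; print('rack',rect(t),np.median(t[:,2]))
    reg=(u>285)&(u<440)&(v>85)&(v<190) if n[1]=='c' else (u>145)&(u<310)&(v>205)&(v<355)
    lid=reg&(np.abs(P[:,2]-.12)<.012); print('lid',rect(P[lid]),np.median(P[lid][:,2]))
    mm=(u>335)&(u<390)&(v>108)&(v<140) if n[1]=='c' else (u>200)&(u<260)&(v>228)&(v<270)
    dk=mm&(H[:,2]<90)&(np.abs(P[:,2]-.12)<.012); print('frame',rect(P[dk]),dk.sum())
    hole=mm&(P[:,2]<.11);print('hole',hole.sum(), rect(P[hole]) if hole.sum()>3 else '')
E
```

```text
scene0 cam [ 1.181 -0.193  1.031]
orange 564 zpct [0.042 0.045 0.061 0.088 0.093]
 top (array([ 0.5951, -0.2947]), array([0.0169, 0.0473]), np.float32(99.1)) 156  flange (array([ 0.5896, -0.2957]), array([0.0697, 0.0568]), np.float32(14.5))
blue 494 zpct [0.042 0.045 0.061 0.089 0.094]
 top (array([ 0.5726, -0.1948]), array([0.0167, 0.0484]), np.float32(99.4)) 144  flange (array([ 0.5819, -0.195 ]), array([0.0574, 0.0368]), np.float32(86.0))
rack (array([ 0.5807, -0.2435]), array([0.0865, 0.22  ]), np.float32(101.1)) 0.03920259158775865
lid (array([0.4961, 0.2777]), array([0.3032, 0.2063]), np.float32(79.6)) 0.12043584540921212
frame (array([0.4972, 0.2772]), array([0.094 , 0.0558]), np.float32(78.5)) 349
hole 156 (array([0.4493, 0.3097]), array([0.0655, 0.1083]), np.float32(147.2))
side0 cam [0.109 0.984 0.712]
orange 111 zpct [0.041 0.044 0.06  0.086 0.092]
 top (array([ 0.5926, -0.2886]), array([0.0126, 0.0528]), np.float32(102.1)) 26  flange (array([ 0.5868, -0.2885]), array([0.0517, 0.0422]), np.float32(48.2))
blue 169 zpct [0.042 0.044 0.048 0.079 0.091]
 top (array([ 0.5688, -0.1863]), array([0.0108, 0.0479]), np.float32(100.5)) 30  flange (array([ 0.5684, -0.1875]), array([0.0523, 0.0547]), np.float32(114.6))
rack (array([ 0.5815, -0.24  ]), array([0.0865, 0.228 ]), np.float32(101.0)) 0.03794425701817529
lid (array([0.4969, 0.2789]), array([0.3044, 0.2042]), np.float32(79.8)) 0.1188913622750635
frame (array([0.4957, 0.2788]), array([0.0896, 0.0504]), np.float32(81.7)) 166
hole 143 (array([0.5744, 0.163 ]), array([0.0783, 0.2844]), np.float32(129.6))
```

Measured values:

| Item | x, y (m) | Yaw | Check |
|---|---|---|---|
| Orange blade | (0.594, -0.293) | ≈100.5° | about 52 mm from the rack centre, which fits the pocket |
| Rack | (0.581, -0.242) | 101° | size matches |
| Slot | (0.497, 0.278) | 79.7° | top at 0.12 m |

I'll go above the key, turning the tool +76.7°.

Call:
{"op": "move_arm", "data": {"moves": [[0.7,0.63,0,0.96,60],[0.7,0.63,0,0.96,60],[0.7,0.63,0,0.96,60],[0.7,0.63,0,0.96,60],[0.7,0.63,0,0.96,60],[0.7,0.63,0,0.96,60],[0.7,0.63,0,0.96,60],[0.7,0.63,0,0.96,60]], "force": 30}}

```text
time_s: 1.75
position: [0.4259, -0.4448, 0.2366]
tool_rot: [[0.47, 0.883, 0.0], [0.883, -0.47, -0.0], [-0.0, 0.0, -1.0]]
contact_force: [0.2, -0.3, -0.4]
width: 0.0598
```

Call:
{"op": "move_arm", "data": {"moves": [[0.7,0.63,0,0.96,60],[0.7,0.63,0,0.96,60],[0.7,0.63,0,0.96,60],[0.7,0.63,0,0.96,60],[0.7,0.63,0,0.96,60],[0.7,0.63,0,0.96,60],[0.7,0.63,0,0.96,60],[0.7,0.63,0,0.96,60]]}}

```text
time_s: 2.75
position: [0.5939, -0.2936, 0.2365]
tool_rot: [[-0.18, 0.984, 0.0], [0.984, 0.18, 0.0], [-0.0, 0.0, -1.0]]
contact_force: [-0.1, -0.2, -0.3]
width: 0.0599
```

Run:
```python
from meas import *
s=st(); y=s['tool_rot']; print(np.degrees(np.arctan2(y[1][1],y[0][1])))
im,d,c=snap('wrist'); cv2.imwrite('pics/wrist1.png',im)
hsv=cv2.cvtColor(im,cv2.COLOR_BGR2HSV); P,u,v=cloud(d,c); H=hsv[v,u].astype(int)
ro=(H[:,0]<16)&(H[:,1]>130)&(P[:,2]>.03)&(np.hypot(P[:,0]-.594,P[:,1]+.293)<.06)
Q=P[ro]; z=Q[:,2]; print(ro.sum(),np.percentile(z,[2,50,98]))
print('top',rect(Q[z>.086]),(z>.086).sum(),'flange',rect(Q[(z<.052)&(z>.04)]))
```

```text
2.75 [ 0.5939 -0.2936  0.2365] [[-0.18, 0.984, 0.0], [0.984, 0.18, 0.0], [-0.0, 0.0, -1.0]] 0.05985341219778951 [-0.1 -0.2 -0.3]
10.3643866113581
119 [0.0395916  0.06058136 0.09279432]
top (array([ 0.5886, -0.2925]), array([0.0449, 0.0118]), np.float32(89.3)) 28 flange (array([ 0.5919, -0.2891]), array([0.0554, 0.0505]), np.float32(26.1))
```

View pics/wrist1.png

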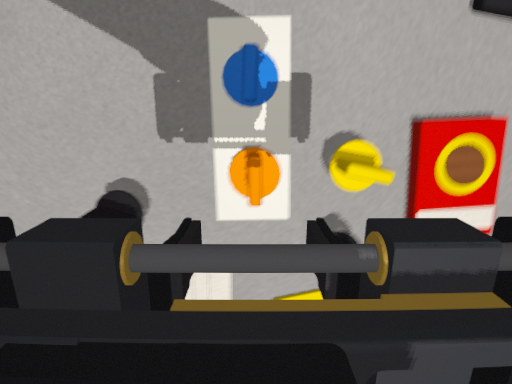

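The wrist view shows the orange key at (254,173), midway between the jaws with its blade parallel to the pads. Blue is at (250,75), well clear. I'll descend and grip.

Call:
{"op": "move_arm", "data": {"moves": [[0,0,-1,0,60],[0,0,-1,0,60],[0,0,-1,0,60],[0,0,-1,0,60],[0,0,-0.8,0,60],[0,0,-0.5,0,60],[0,0,-0.3,0,60],[0,0,0,0,60]]}}

```text
time_s: 3.8
position: [0.5927, -0.2947, 0.0684]
tool_rot: [[-0.175, 0.985, -0.0], [0.985, 0.175, 0.0], [0.0, -0.0, -1.0]]
contact_force: [0.2, 0.1, 0.0]
width: 0.0601
```

Call:
{"op": "move_arm", "data": {"moves": [[0,0,0,0,0],[0,0,0,0,0],[0,0,0,0,0],[0,0,0,0,0],[0,0,0,0,0],[0,0,0,0,0]], "force": 35}}

```text
time_s: 4.55
position: [0.5927, -0.2948, 0.0686]
tool_rot: [[-0.175, 0.985, 0.0], [0.985, 0.175, -0.0], [-0.0, 0.0, -1.0]]
contact_force: [-0.4, 0.6, 0.5]
width: 0.0138
```

Gripped, with a width of 13.8 mm. I'll lift straight up.

Call:
{"op": "move_arm", "data": {"moves": [[0,0,0.3,0,0],[0,0,0.6,0,0],[0,0,0.9,0,0],[0,0,0.9,0,0],[0,0,0.9,0,0],[0,0,0.9,0,0],[0,0,0.8,0,0],[0,0,0.3,0,0]]}}

```text
time_s: 5.55
position: [0.5935, -0.295, 0.2398]
tool_rot: [[-0.175, 0.985, 0.004], [0.985, 0.175, -0.002], [-0.003, 0.003, -1.0]]
contact_force: [0.4, -0.3, -0.7]
width: 0.0136
```

Run:
```python
from meas import *
s=st()
im,d,c=snap('scene'); cv2.imwrite('pics/scene2.png',cv2.resize(im[100:300,60:330],None,fx=2.8,fy=2.8))
hsv=cv2.cvtColor(im,cv2.COLOR_BGR2HSV); P,u,v=cloud(d,c); H=hsv[v,u].astype(int)
ro=(H[:,0]<18)&(H[:,1]>130)&(P[:,2]>.12)&(np.hypot(P[:,0]-.594,P[:,1]+.293)<.08)
Q=P[ro]; print(len(Q),np.percentile(Q[:,2],[2,50,98]).round(3),rect(Q))
rb=(H[:,0]>100)&(H[:,0]<130)&(H[:,1]>120)&(np.hypot(P[:,0]-.572,P[:,1]+.192)<.06)
print('blue top',rect(P[rb&(P[:,2]>.083)]))
```

```text
5.55 [ 0.5935 -0.295   0.2398] [[-0.175, 0.985, 0.004], [0.985, 0.175, -0.002], [-0.003, 0.003, -1.0]] 0.013593998255918492 [ 0.4 -0.3 -0.7]
1 [0.637 0.637 0.637] (array([ 0.5839, -0.3353]), array([0., 0.]), np.float32(0.0))
blue top (array([ 0.5737, -0.1941]), array([0.017 , 0.0479]), np.float32(103.1))
```

View pics/scene2.png

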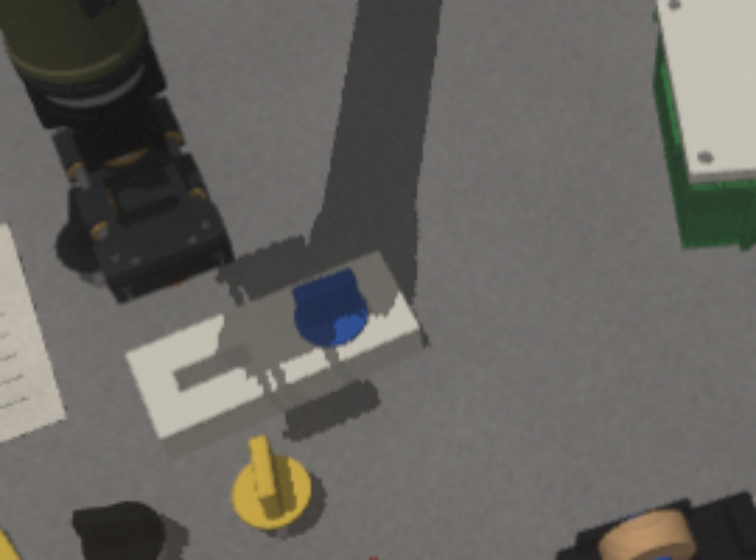

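The orange key is out of the rack, and the left pocket at (205,365) in the crop is empty. Blue stands unmoved. I'll carry the key to above the slot.

Call:
{"op": "move_arm", "data": {"moves": [[-0.05,0.3,0,-0.2,0],[-0.1,0.7,0,-0.2,0],[-0.15,0.9,0,-0.2,0],[-0.15,0.9,0,-0.2,0],[-0.15,0.9,0,-0.2,0],[-0.15,0.9,0,-0.2,0],[-0.15,0.9,0,-0.2,0],[-0.15,0.9,0,-0.2,0]]}}

```text
time_s: 6.6
position: [0.5598, -0.1011, 0.2352]
tool_rot: [[-0.035, 0.999, -0.002], [0.999, 0.035, 0.001], [0.001, -0.002, -1.0]]
contact_force: [0.8, -0.7, -0.8]
width: 0.0137
```

Call:
{"op": "move_arm", "data": {"moves": [[-0.15,0.9,0,-0.2,0],[-0.15,0.9,0,-0.2,0],[-0.15,0.9,0,-0.2,0],[-0.15,0.9,0,-0.2,0],[-0.15,0.9,0,-0.2,0],[-0.15,0.9,0,-0.2,0],[-0.15,0.9,0,-0.2,0],[-0.15,0.9,0,-0.2,0]]}}

```text
time_s: 7.6
position: [0.5236, 0.1144, 0.2353]
tool_rot: [[0.104, 0.995, -0.002], [0.995, -0.104, -0.0], [-0.001, -0.002, -1.0]]
contact_force: [-0.3, 0.3, -1.3]
width: 0.0139
```

Call:
{"op": "move_arm", "data": {"moves": [[-0.15,0.9,0,-0.2,0],[-0.15,0.9,0,-0.2,0],[-0.15,0.9,0,-0.2,0],[-0.15,0.9,0,-0.2,0],[-0.15,0.7,0,-0.1,0],[-0.1,0.3,0,0,0],[0,0,0,0,0],[0,0,0,0,0]]}}

```text
time_s: 8.6
position: [0.4998, 0.2499, 0.2362]
tool_rot: [[0.183, 0.983, -0.0], [0.983, -0.183, -0.001], [-0.001, 0.0, -1.0]]
contact_force: [-0.7, -0.6, -1.8]
width: 0.0139
```

```bash
python3 - <<'E'
from meas import *
s=st(); R=np.array(s['tool_rot']); print(np.degrees(np.arctan2(R[1,0],R[0,0])))
for n in ['scene','side','wrist']:
    im,d,c=snap(n); cv2.imwrite(f'pics/{n}3.png',im); np.savez(f'{n}3.npz',im=im,d=d,**{k:np.array(v) for k,v in c.items()})
    hsv=cv2.cvtColor(im,cv2.COLOR_BGR2HSV); P,u,v=cloud(d,c); H=hsv[v,u].astype(int)
    p=np.array(s['position'])
    ro=(H[:,0]<20)&(H[:,1]>110)&(np.abs(P-p).max(1)<.06)
    Q=P[ro]
    if len(Q)>5: print(n,len(Q),np.percentile(Q[:,2],[2,50,98]).round(3),rect(Q))
E
python3 -c "
import cv2,numpy as np
a=cv2.resize(cv2.imread('pics/side3.png')[130:330,130:330],(400,400));b=cv2.resize(cv2.imread('pics/scene3.png')[20:220,260:460],(400,400))
cv2.imwrite('pics/c3.png',np.hstack([a,b]))"
```

```text
8.6 [0.4998 0.2499 0.2362] [[0.183, 0.983, -0.0], [0.983, -0.183, -0.001], [-0.001, 0.0, -1.0]] 0.013945825462535857 [-0.7 -0.6 -1.8]
79.46731865136219
scene 281 [0.21  0.215 0.259] (array([0.5085, 0.2411]), array([0.058 , 0.0392]), np.float32(44.4))
side 421 [0.209 0.22  0.266] (array([0.4994, 0.2559]), array([0.0566, 0.0524]), np.float32(6.2))
wrist 4695 [0.213 0.223 0.261] (array([0.5005, 0.2585]), array([0.0474, 0.0478]), np.float32(124.1))
```

View pics/c3.png

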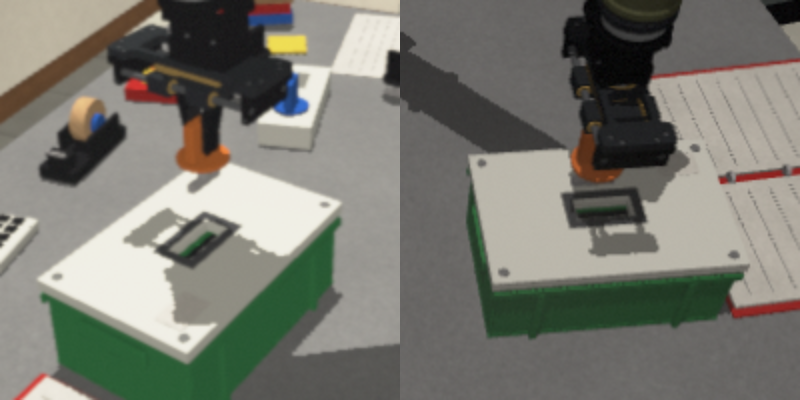

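View pics/wrist3.png

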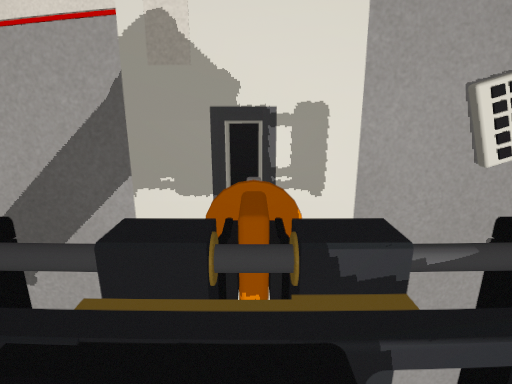

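The side view (left half) shows the key upright over the lid's near end, and the slot frame is fully visible at (200,240). The wrist view shows the flange at (254,215), with the slot ahead of it at (243,150). Next I'll find the flange centre and slot centre in the same views.

```bash
python3 - <<'E'
from meas import *
from scipy.optimize import least_squares
p=np.array([0.4998,0.2499,0.2362])
a=np.radians(79.6); ex=np.array([np.cos(a),np.sin(a)]); ey=np.array([-ex[1],ex[0]])
for n in ['scene3','side3','wrist3']:
    im,d,c=load(n); hsv=cv2.cvtColor(im,cv2.COLOR_BGR2HSV); P,u,v=cloud(d,c); H=hsv[v,u].astype(int)
    cam=-c['R'].T@c['t']
    # project orange pixels colour mask onto plane z=flange top ; extents along side
    ro=(H[:,0]<20)&(H[:,1]>110)&(np.abs(P-p).max(1)<.06)
    Q=P[ro]; F=Q[(np.abs(Q[:,2]-.210)<.007)]
    h=cv2.convexHull(F[:,:2].astype(np.float32)).reshape(-1,2)
    # circle radius .03 : hull points lying on circle robust
    r=least_squares(lambda x:np.hypot(h[:,0]-x[0],h[:,1]-x[1])-.030,p[:2],loss='soft_l1',f_scale=.001)
    print(n,'flange',r.x.round(4),'n',len(F),'z',np.percentile(F[:,2],[5,95]).round(4), 'off along/across rel TCP',((r.x-p[:2])@ex).round(4),((r.x-p[:2])@ey).round(4))
    B=Q[Q[:,2]>.222]; 
    if len(B): print('  blade',len(B),rect(B))
    # dark frame by plane intersection z=.12
    dr=P-cam; X=cam+dr*((.12-cam[2])/dr[:,2])[:,None]
    L=(np.abs((X[:,:2]-[.497,.278])@ex)<.065)&(np.abs((X[:,:2]-[.497,.278])@ey)<.045)
    m=L&(H[:,2]<75)&(P[:,2]<.127)
    if m.sum()>20:
        x=(X[m][:,:2]-[.497,.278])
        print('  dark',m.sum(),rect(X[m]),'along',np.percentile(x@ex,[1,99]).round(4),'across',np.percentile(x@ey,[1,99]).round(4))
    lid=np.abs(P[:,2]-.12)<.008
    print('  lid',rect(P[lid&(np.hypot(*(P[:,:2]-[.497,.278]).T)<.19)&(H[:,1]<60)&(H[:,2]>100)]),np.median(P[lid][:,2]).round(4))
E
python3 -c "
import cv2
im=cv2.imread('pics/side3.png')[190:280,180:280]
cv2.imwrite('pics/s3.png',cv2.resize(im,None,fx=6,fy=6,interpolation=cv2.INTER_CUBIC))"
```

```text
scene3 flange [0.5013 0.2485] n 161 z [0.2105 0.2163] off along/across rel TCP -0.0012 -0.0017
  blade 106 (array([0.5026, 0.2301]), array([0.0207, 0.0126]), np.float32(52.4))
  dark 509 (array([0.4955, 0.2784]), array([0.0912, 0.0555]), np.float32(78.0)) along [-0.0447  0.0449] across [-0.0256  0.0282]
  lid (array([0.497 , 0.2774]), array([0.3025, 0.2046]), np.float32(79.3)) 0.1205
side3 flange [0.5005 0.2527] n 196 z [0.2095 0.2144] off along/across rel TCP 0.0028 -0.0002
  blade 198 (array([0.5039, 0.2631]), array([0.0432, 0.0421]), np.float32(2.3))
  dark 242 (array([0.4961, 0.281 ]), array([0.0848, 0.0517]), np.float32(79.5)) along [-0.0364  0.0442] across [-0.024   0.0269]
  lid (array([0.4968, 0.2782]), array([0.3049, 0.2036]), np.float32(79.8)) 0.119
wrist3 flange [0.4989 0.2503] n 2268 z [0.2128 0.2151] off along/across rel TCP 0.0002 0.0009
  blade 2370 (array([0.5018, 0.2542]), array([0.0322, 0.044 ]), np.float32(96.6))
  dark 3898 (array([0.4964, 0.2857]), array([0.0757, 0.0557]), np.float32(79.7)) along [-0.0258  0.0451] across [-0.0245  0.0294]
  lid (array([0.4934, 0.2731]), array([0.2665, 0.2016]), np.float32(79.2)) 0.1203
```

View pics/s3.png

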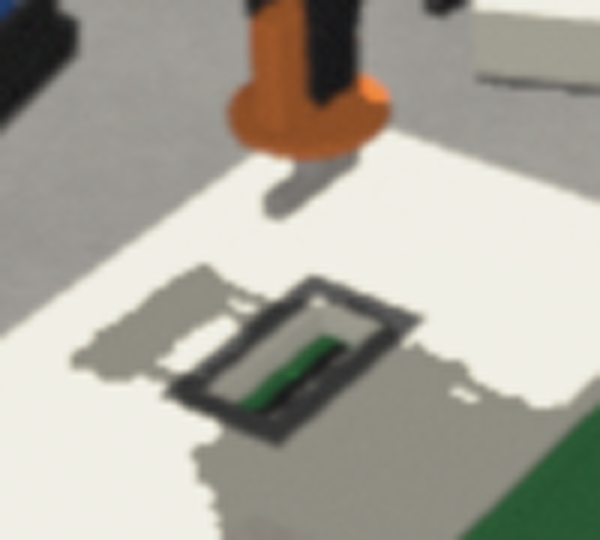

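The flange centre lies within 1–2 mm of the TCP, and the slot centre is about (0.4965, 0.278). I'll shift over it and check before lowering.

Call:
{"op": "move_arm", "data": {"moves": [[-0.05,0.45,-0.2,0.03,0],[-0.06,0.48,-0.5,0,0],[0,0,-0.6,0,0],[0,0,-0.2,0,0],[0,0,0,0,0]]}}

```text
time_s: 9.38
position: [0.4962, 0.2783, 0.1909]
tool_rot: [[0.18, 0.984, -0.001], [0.984, -0.18, -0.001], [-0.001, -0.001, -1.0]]
contact_force: [0.5, 0.2, -1.0]
width: 0.0139
```

Run:
```python
from h import *
s=st()
a,d,c=snap('side');b,_,_=snap('scene')
cv2.imwrite('pics/c4.png',np.hstack([cv2.resize(a[180:280,170:270],(400,400),interpolation=2),cv2.resize(b[70:170,310:410],(400,400),interpolation=2)]))
```

```text
9.375 [0.4962 0.2783 0.1909] [[0.18, 0.984, -0.001], [0.984, -0.18, -0.001], [-0.001, -0.001, -1.0]] 0.013930463836564405 [ 0.5  0.2 -1. ]
```

View pics/c4.png

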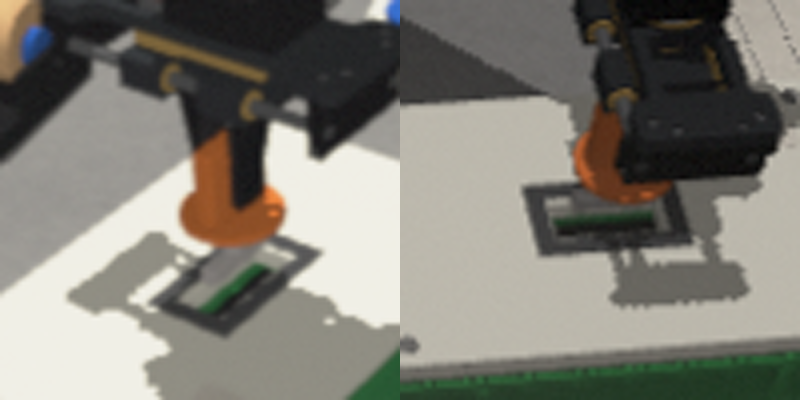

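The head hangs about 10 mm above the slot in both views, aligned with it. I'll lower gently, about 37 mm first.

Call:
{"op": "move_arm", "data": {"moves": [[0,0,-0.2,0,0],[0,0,-0.2,0,0],[0,0,-0.2,0,0],[0,0,-0.2,0,0],[0,0,-0.2,0,0]]}}

```text
time_s: 10.1
position: [0.4962, 0.279, 0.1611]
tool_rot: [[0.179, 0.984, -0.0], [0.984, -0.179, -0.0], [-0.0, -0.0, -1.0]]
contact_force: [-0.7, -0.6, -0.9]
width: 0.0139
```

Call:
{"op": "move_arm", "data": {"moves": [[0,0,-0.15,0,0],[0,0,-0.1,0,0],[0,0,0,0,0]]}}

```text
time_s: 10.48
position: [0.4962, 0.279, 0.1539]
tool_rot: [[0.179, 0.984, -0.0], [0.984, -0.179, -0.0], [-0.0, -0.0, -1.0]]
contact_force: [0.3, -0.3, -0.9]
width: 0.0136
```

There has been no contact yet. I'll keep lowering until the flange seats.

Call:
{"op": "move_arm", "data": {"moves": [[0,0,-0.08,0,0],[0,0,-0.04,0,0],[0,0,0,0,0]]}}

```text
time_s: 10.85
position: [0.4963, 0.279, 0.1504]
tool_rot: [[0.179, 0.984, 0.0], [0.984, -0.179, -0.0], [-0.0, 0.0, -1.0]]
contact_force: [-0.7, 0.5, -0.5]
width: 0.0137
```

Call:
{"op": "move_arm", "data": {"moves": [[0,0,-0.04,0,0],[0,0,0,0,0]]}}

```text
time_s: 11.1
position: [0.4962, 0.279, 0.1492]
tool_rot: [[0.179, 0.984, -0.0], [0.984, -0.179, -0.0], [-0.0, -0.0, -1.0]]
contact_force: [-0.4, -0.4, -0.0]
width: 0.0134
```

Call:
{"op": "move_arm", "data": {"moves": [[0,0,-0.04,0,0],[0,0,0,0,0]]}}

```text
time_s: 11.35
position: [0.4964, 0.2791, 0.1486]
tool_rot: [[0.179, 0.984, 0.0], [0.984, -0.179, -0.0], [-0.0, 0.0, -1.0]]
contact_force: [-1.0, -1.5, 3.2]
width: 0.014
```

Run:
```python
from meas import *
s=st(); p=np.array(s['position'])
ims=[]
for n in ['side','scene','wrist']:
    im,d,c=snap(n); ims.append(im)
    hsv=cv2.cvtColor(im,cv2.COLOR_BGR2HSV); P,u,v=cloud(d,c); H=hsv[v,u].astype(int)
    ro=(H[:,0]<20)&(H[:,1]>110)&(np.abs(P-p).max(1)<.05)
    Q=P[ro]; F=Q[Q[:,2]<p[2]-.012]; print(n,len(F),np.percentile(F[:,2],[5,50,95]).round(4))
cv2.imwrite('pics/c5.png',np.hstack([cv2.resize(ims[0][180:280,170:270],(400,400),interpolation=2),cv2.resize(ims[1][70:170,310:410],(400,400),interpolation=2)]))
```

```text
11.35 [0.4964 0.2791 0.1486] [[0.179, 0.984, 0.0], [0.984, -0.179, -0.0], [-0.0, 0.0, -1.0]] 0.013978496812793352 [-1.  -1.5  3.2]
side 249 [0.1203 0.1248 0.1344]
scene 143 [0.1208 0.126  0.1339]
wrist 2409 [0.1248 0.1263 0.1278]
```

View pics/c5.png

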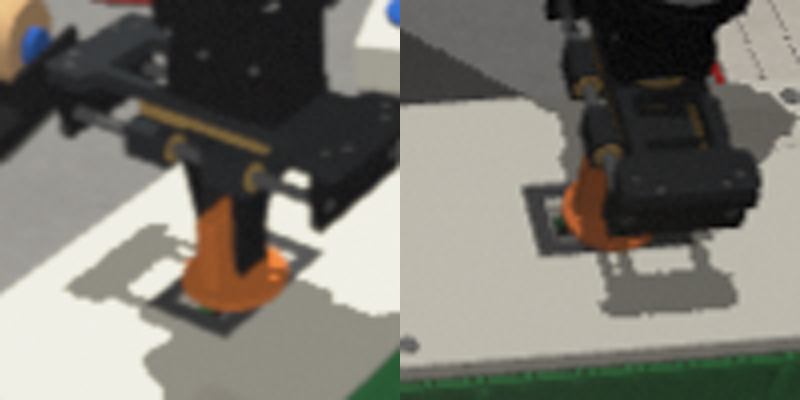

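The flange is seated: its top is at 0.126 m, with 3 N of contact. In both views the flange lies on the frame. I'll turn +90°, relieved by 0.6 mm.

Call:
{"op": "move_arm", "data": {"moves": [[0,0,0.02,0.4,0],[0,0,0,0.8,0],[0,0,0,1,0],[0,0,0,1,0],[0,0,0,1,0],[0,0,0,1,0],[0,0,0,1,0],[0,0,0,1,0]]}}

```text
time_s: 12.5
position: [0.4964, 0.2792, 0.1486]
tool_rot: [[-0.437, 0.899, 0.0], [0.899, 0.437, 0.0], [0.0, 0.001, -1.0]]
contact_force: [0.0, -0.7, 1.3]
width: 0.0141
```

Call:
{"op": "move_arm", "data": {"moves": [[0,0,0,1,0],[0,0,0,1,0],[0,0,0,1,0],[0,0,0,1,0],[0,0,0,1,0],[0,0,0,1,0],[0,0,0,1,0],[0,0,0,1,0]]}}

```text
time_s: 13.5
position: [0.4964, 0.2792, 0.1486]
tool_rot: [[-0.913, 0.408, 0.0], [0.408, 0.913, 0.001], [0.0, 0.001, -1.0]]
contact_force: [-0.5, 0.7, 0.3]
width: 0.0136
```

Call:
{"op": "move_arm", "data": {"moves": [[0,0,0,1,0],[0,0,0,1,0],[0,0,0,0.8,0],[0,0,0,0,0],[0,0,0,0,0]]}}

```text
time_s: 14.12
position: [0.4965, 0.2792, 0.1486]
tool_rot: [[-0.984, 0.179, 0.0], [0.179, 0.984, 0.001], [-0.0, 0.001, -1.0]]
contact_force: [0.6, 0.3, 0.8]
width: 0.0137
```

It turned the full 90° without resistance. I'll release modestly and rise.

Call:
{"op": "move_arm", "data": {"moves": [[0,0,-0.02,0,14],[0,0,0,0,30],[0,0,0,0,45],[0,0,0,0,50],[0,0,0,0,50],[0,0,0,0,50]]}}

```text
time_s: 14.88
position: [0.4963, 0.279, 0.148]
tool_rot: [[-0.984, 0.179, 0.0], [0.179, 0.984, 0.0], [0.0, 0.0, -1.0]]
contact_force: [-1.1, -0.2, 0.2]
width: 0.0483
```

Call:
{"op": "move_arm", "data": {"moves": [[0,0,0.3,0,50],[0,0,0.7,0,50],[0,0,1,0,50],[0,0,1,0,50],[0,0,1,0,50],[-0.5,-1,0.5,0,50],[-0.5,-1,0,0,50],[-0.5,-1,0,0,50]]}}

```text
time_s: 15.88
position: [0.451, 0.1893, 0.2845]
tool_rot: [[-0.984, 0.177, 0.002], [0.177, 0.984, 0.0], [-0.001, 0.001, -1.0]]
contact_force: [0.2, -0.8, 0.3]
width: 0.0498
```

Call:
{"op": "move_arm", "data": {"moves": [[-0.2,-1,0,0,50],[-0.2,-1,0,0,50],[-0.2,-1,0,0,50],[0,0,0,0,50],[0,0,0,0,50]]}}

```text
time_s: 16.5
position: [0.4335, 0.1004, 0.284]
tool_rot: [[-0.984, 0.177, 0.002], [0.177, 0.984, -0.0], [-0.002, 0.0, -1.0]]
contact_force: [-0.1, 0.3, -0.3]
width: 0.05
```

Run:
```python
from meas import *
s=st(); ims=[]
for n in ['side','scene']:
    im,d,c=snap(n); ims.append(im)
    hsv=cv2.cvtColor(im,cv2.COLOR_BGR2HSV); P,u,v=cloud(d,c); H=hsv[v,u].astype(int)
    ro=(H[:,0]<20)&(H[:,1]>110)&(np.hypot(P[:,0]-.496,P[:,1]-.279)<.06)&(P[:,2]>.11)&(P[:,2]<.2)
    Q=P[ro]; z=Q[:,2]; print(n,len(Q),'top',rect(Q[z>.163]),np.percentile(z,98).round(4),'flange',rect(Q[(z<.132)]),np.median(z[z<.132]).round(4))
    rb=(H[:,0]>100)&(H[:,0]<130)&(H[:,1]>120)&(np.hypot(P[:,0]-.572,P[:,1]+.192)<.06)
    print('  blue top',rect(P[rb&(P[:,2]>.083)]))
cv2.imwrite('pics/c6.png',np.hstack([cv2.resize(ims[0][180:280,170:270],(400,400),interpolation=2),cv2.resize(ims[1][70:170,310:410],(400,400),interpolation=2)]))
```

```text
16.5 [0.4335 0.1004 0.284 ] [[-0.984, 0.177, 0.002], [0.177, 0.984, -0.0], [-0.002, 0.0, -1.0]] 0.04998566493506731 [-0.1  0.3 -0.3]
side 591 top (array([0.4954, 0.2821]), array([0.0143, 0.048 ]), np.float32(167.0)) 0.1717 flange (array([0.491 , 0.2794]), array([0.0696, 0.0546]), np.float32(55.7)) 0.1249
  blue top (array([ 0.5692, -0.1886]), array([0.0092, 0.0454]), np.float32(97.7))
scene 482 top (array([0.4985, 0.2768]), array([0.0141, 0.0503]), np.float32(169.5)) 0.1741 flange (array([0.5007, 0.2781]), array([0.0611, 0.0554]), np.float32(73.3)) 0.1261
  blue top (array([ 0.575 , -0.1944]), array([0.0159, 0.0483]), np.float32(100.7))
```

View pics/c6.png

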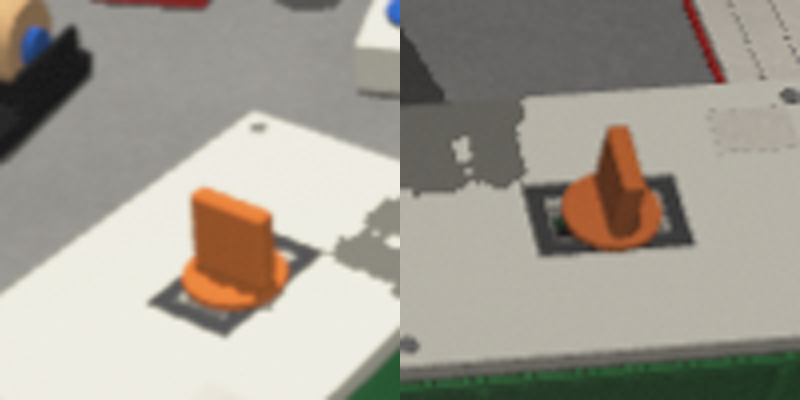

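The key stands upright and square across the slot, with its flange on the lid, and the gripper is clear. Handing in.

```bash
python3 -c "
from bench import ctrl; print(ctrl.job_done())"
```

```text
the job is handed in; nothing more can be done
None
```

I took the orange key from the rack's left pocket and lowered its T-head lengthwise through the slot until the flange touched the lid. I then turned it +90°, released it, backed away and handed the job in at about 16.6 s. `job_done` reported no verdict.

My last checks, made with the side and scene cameras:
- **Position:** the blade centre is within about 4 mm of the slot's centre in both views.
- **Height:** the flange top is at about 0.126 m, which is 6 mm above the lid, as it should be when seated.
- **Angle:** the blade is at 167–169.5°, against about 79.7° for the slot, so it is square to within about 3°.
- **Upright:** the key looks upright in both pictures, but I did not measure its tilt.
- **Blue key:** it stands in its pocket, within about 3 mm of its first measurement.
- **Gripper:** it is open and about 0.19 m from the key, with no contact force.

The two cameras disagree by about 3–6 mm on blade positions, because each sees only part of a key. That is well inside the tolerances, and no check failed.

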